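# Grade a tray of oranges down the bar grader

## Robot

A 6-joint arm with a two-finger parallel gripper is mounted at the origin on the work surface. World frame = base frame: x ahead of the robot, y to its left, z up, the work surface at z = 0. Lengths are in m, angles in rad, forces in N, time in s.
With the tool pointing down it reaches from about 0.375 to 0.9 m from the base axis. Payload 3.1 kg.
Tool frame: the origin (TCP) lies at the very end of the fingers, on their centre line; the grasp point (between the pads) lies 19 mm behind it (manip.grasp_offset is the distance from the TCP to the grasp point, in m); y points along the fingers, z is the direction in which the jaws open and shut, and the axes are right-handed (so a half turn about y gives the same grasp; the last joint's range is limited). The gripper opens to 85 mm and grips with 20 to 120 N. Pads are 22 mm wide; open, the fingers measure 114 mm over their backs; the gripper's body (76 mm by 85 mm) begins 54 mm behind the grasp point. The pads swing forward as they close: fully open they stand 13 mm farther back than shut.
Start: joints at [-1.31, 0.527, 1.433, -0, 1.181, -0.178], TCP at [0.266, -0.566, 0.231] pointing down, gripper open.
Joint ranges: [-3.08, 3.08], [-0.75, 2.2], [0.22, 2.44], [-1.43, 4.57], [0, 2.65], [-2.85, 2.85]. Speed limits (rad/s): [2.79, 2.79, 3.14, 3.14, 3.14, 3.14].

## Interface

Orientations are given as a unit quaternion [x, y, z, w].
In Python, from station import manip gives the robot as it stands.
- The arm moves only by the tool apply_moves, never from a script. Its argument "motion" is a list of rows, each a list of 5 numbers: the finger opening in mm, from 0 to 85.4, then the shift along the tool's x, y, z in units of 30 mm (1.0 is 30 mm), then the turn about the tool's y in units of 10 degrees (1.0 is 10 degrees). In form: [[fingers, x, y, z, twist], ...]. A call has 1 to 12 rows; each row is the pose to reach, as a shift and turn from the pose commanded when the call began, along the tool's axes at that moment; what a row does not reach only later rows make up. A row lasts 1/8 s, in which the tool goes at most 62.5 mm and 10.7 degrees, less where a joint would pass 70% of its speed; a pose out of reach is approached as far as the arm can. A call with a gripper value outside its range is refused whole. The fingers move at their own pace and stop on an object; "squeeze" is the grip in N (left out, the last holds). Time passes only in rows, so rows that repeat a pose let the fingers close. It gives the time, the measured TCP pose, the force and the opening at its end, in the units of the state.
- manip.sense(): the state, without advancing time (a new reading comes with each control period).
- manip.snapshot(name): name is "side" or "top" or "wrist"; returns the picture (384x512x3 uint8, red, green, blue); there is no depth.
- manip.get_calibration(name): a dict with "intrinsics" (3x3 intrinsics, pixels), "extrinsics" (4x4, takes a point from camera to world coordinates). Camera axes: x right, y up, looking along -z (the intrinsics and any distortion apply to the point x, -y, -z); pixel columns grow to the right and rows downward; lengths in m; the calibration is good to about 2 mm. A picture is of the moment at which its call begins: read the wrist's pose just before it. get_calibration takes no time and is no camera call; for the wrist camera it gives the pose at the moment of the call.
- manip.sign_off(): hands the job in, once; it reports no verdict.
The state is a dict: "t": time; "q": joint angles; "qd": joint speeds; "tau": joint torques, N m; "tcp_pos": TCP position; "tool_rot": TCP orientation; "force": force on the tool from outside, world axes, zero at the start; "ft_torque": the same for the moment, N m; "finger_gap": opening from 0.0 (shut) to 1.0 (fully open).
Only numpy, scipy, OpenCV 4.12 (cv2) and the standard library are available. Lean on these libraries where they do the work, as an engineer would, in place of code of your own. Each camera call takes 0.05 s, during which the arm holds its last target.

## Task

Lift the tray of mixed oranges by its bridge handle, rest the underside of its open front on the grader's head rail with all the fruit still aboard, and then, keeping it resting on the rail, tip it so that the oranges roll down the bars: the small ones into the lane under the bars, the large ones into the lane past their end. Then set the empty tray flat on the middle of the cardboard pad again and let go, leaving the jars and the lids undisturbed.

Things in the scene. Friction and masses are not known exactly. Their poses are not given: they have to be found in the camera images.
- tray: Loose aluminium tray, 0.24 to 0.39 kg, holding the four oranges at the start (about 0.8 kg in all). Origin: centre of the floor's underside; x to its open front, z up. Floor 4 mm thick, 172 mm wide (y), flat from x = -89 to 79 mm, then a 20 degree upward ramp to the lip. Back wall at x = -87 mm, side walls at y = +-88 mm, 40 mm high; no front wall.
- tray_handle (a point): Centre of the tray's bridge handle, 110 mm straight above the tray's origin: a white bar 16 mm thick (tray x), 30 mm tall (z, from 95 to 125 mm over the origin) and 180 mm long (tray y), spanning the tray from side to side. Under it the large oranges reach up to 86 mm.
- tray_lip (a point): Middle of the tray's front lip edge, at x = 103 mm, z = 11 mm in the tray's frame; axes as the tray's. The ramp behind it keeps the oranges in until the tray is tipped forward by more than 20 degrees; 35 to 45 degrees empties it.
- grader: Bar grader fixed to the table. Origin at table height below the middle of the head rail; x downhill, y across, z up. Three 8 mm bars at y = 0 and +-67 mm run from x = 6 mm (axis 132 mm high) to x = 240 mm (90 mm high), 59 mm clear between them. Thin guard rods at y = +-96 mm from x = 50 mm on, at most 168 mm high. Nothing of it stands uphill of the head rail's feet (x = -20 mm).
- head: The grader's head rail: round steel bar 16 mm in diameter, 250 mm long (y), on posts at y = +-117 mm. Same origin and axes as the grader. The tray's underside is to rest on it; contact at about x = 72 mm of the tray's frame leaves the lip overhanging the bars by some 30 mm.
- head_rail (a point): Middle of the top line of the head rail, 165 mm above the table; axes as the grader's.
- small_lane (a point): On the floor of the lane for small oranges, under the bars: the lane spans x = 9 to 241 mm and y = +-94 mm of the grader's frame; floor 12 to 55 mm high, sloping to the stop wall.
- large_lane (a point): On the floor of the lane for large oranges past the end of the bars: it spans x = 246 to 411 mm and y = +-94 mm of the grader's frame; floor 43 to 55 mm high, sloping away from the bars, end wall 130 mm high.
- pad: Cardboard pad fixed to the table, 280 x 280 mm, 4 mm thick, where the tray stands at the start and must stand at the end. Origin: centre of its underside.
- orange_large_1: Large orange, ball 82 mm in diameter, about 0.17 kg; origin at its centre.
- orange_large_2: Large orange, ball 82 mm in diameter, about 0.17 kg; origin at its centre.
- orange_small_1: Small orange, ball 54 mm in diameter, about 0.07 kg; origin at its centre.
- orange_small_2: Small orange, ball 54 mm in diameter, about 0.07 kg; origin at its centre.
- jar0: Full jam jar standing by, 68 mm in diameter, 95 mm tall; origin at the centre of its underside. To be left where it is.
- jar1: Full jam jar standing by, 68 mm in diameter, 95 mm tall; origin at the centre of its underside. To be left where it is.
- jar2: Full jam jar standing by, 68 mm in diameter, 95 mm tall; origin at the centre of its underside. To be left where it is.
- jar3: Full jam jar standing by, 68 mm in diameter, 95 mm tall; origin at the centre of its underside. To be left where it is.
- lid_stack: Stack of jar lids, 70 mm in diameter, 42 mm tall; origin at the centre of its underside. To be left where it is.
There are look-alikes about, which are no part of the job. Leave any blue or turquoise look-alike of the orange_small_1 alone.

How it is judged:
On the way, in this order (a step that is already met when the one before it is completed fails the run):
1. the tray rests on the head rail, nearly level, with all four oranges still in it (contact force between tray and head above 0.5 N and angle between tray's own z axis and vertical below 0.25 rad and height (world z) of tray above 0.12 m and x of orange_large_1 in the frame of tray between -0.09 and 0.095 m and y of orange_large_1 in the frame of tray between -0.09 and 0.09 m and z of orange_large_1 in the frame of tray between 0 and 0.06 m and x of orange_large_2 in the frame of tray between -0.09 and 0.095 m and y of orange_large_2 in the frame of tray between -0.09 and 0.09 m and z of orange_large_2 in the frame of tray between 0 and 0.06 m and x of orange_small_1 in the frame of tray between -0.09 and 0.095 m and y of orange_small_1 in the frame of tray between -0.09 and 0.09 m and z of orange_small_1 in the frame of tray between 0 and 0.06 m and x of orange_small_2 in the frame of tray between -0.09 and 0.095 m and y of orange_small_2 in the frame of tray between -0.09 and 0.09 m and z of orange_small_2 in the frame of tray between 0 and 0.06 m), for 0.2 s.
2. the tray is tipped forward while it still rests on the head rail (contact force between tray and head above 0.3 N and angle between tray's own z axis and vertical above 0.35 rad and height (world z) of tray above 0.12 m), for 0.1 s.
3. both small oranges lie in the lane under the bars and both large ones in the lane past their end (x of orange_small_1 in the frame of grader between 0.005 and 0.242 m and y of orange_small_1 in the frame of grader between -0.098 and 0.098 m and z of each of orange_small_1, orange_small_2 in the frame of grader below 0.092 m and x of orange_small_2 in the frame of grader between 0.005 and 0.242 m and y of orange_small_2 in the frame of grader between -0.098 and 0.098 m and x of orange_large_1 in the frame of grader between 0.246 and 0.412 m and y of orange_large_1 in the frame of grader between -0.098 and 0.098 m and z of each of orange_large_1, orange_large_2 in the frame of grader below 0.12 m and x of orange_large_2 in the frame of grader between 0.246 and 0.412 m and y of orange_large_2 in the frame of grader between -0.098 and 0.098 m), for 0.2 s.
At the end, for the whole second after the job is handed in: Both small oranges lie still in the lane under the bars and both large ones in the lane past the bars' end; the tray stands flat on the cardboard pad, its centre within 60 mm of the pad's centre, released and at rest (all of step 3 and linear speed of each of orange_large_1, orange_large_2, orange_small_1, orange_small_2 below 0.05 m/s and horizontal distance between tray and pad below 0.06 m and angle between tray's own z axis and vertical below 0.08 rad and height (world z) of tray below 0.012 m and linear speed of tray below 0.03 m/s); the robot touches nothing.
It fails at once if a jar or the lid stack is moved by more than 30 mm (distance of any of jar0, jar1, jar2, jar3, lid_stack from where it was at the start of the episode above 0.03 m).
It also fails if it takes over 61 s, if anything falls off the work surface, if the arm or the gripper's body presses on something with over 40 N, if the wrist force passes 120 N, or if a joint passes its speed limit or range.

## Working session

There is one attempt and no reset: what is moved stays moved. The work goes in short steps, Python scripts to look and compute and a tool call to move; the robot and the scene stay as the last step left them, time stands still between calls to the robot, and variables do not carry over. Pictures are saved under pics/ and viewed, and the job is handed in when it is done.

Besides the shell and the picture viewer there is one more tool, called after "Request:" as name(argument=value, ...) on one line, values as JSON. apply_moves: Moves the arm, as the interface text tells. Its arguments: {"type":"object","properties":{"motion":{"type":"array"},"squeeze":{"type":"number"}},"required":["motion"]}

```bash
ls; mkdir -p pics
python3 - <<'E'
from station import manip
import cv2,numpy as np
np.set_printoptions(precision=4,suppress=True)
print(manip.sense())
for n in ["side","top"]:
    c=manip.get_calibration(n);print(n,c)
    im=manip.snapshot(n);cv2.imwrite(f"pics/{n}0.png",im[:,:,::-1])
print(manip.grasp_offset)
E
```

```text
pics
{'t': 0.0, 'q': array([-1.3105,  0.5284,  1.4339,  0.    ,  1.1814, -0.1785]), 'qd': array([-0.0008,  0.0009,  0.0014,  0.0017,  0.    , -0.0001]), 'tau': array([  0.0013, -44.2347, -17.8025,  -0.0001,   0.0085,   0.    ]), 'tcp_pos': array([ 0.2654, -0.5651,  0.2303]), 'tool_rot': array([-0.1539,  0.6909, -0.6894,  0.1539]), 'force': array([ 0.4358, -0.0233, -0.635 ]), 'ft_torque': array([0.0024, 0.0442, 0.0091]), 'finger_gap': 0.9973113886917756}
side {'intrinsics': array([[370.4017,   0.    , 257.0522],
       [  0.    , 370.4017, 191.9522],
       [  0.    ,   0.    ,   1.    ]]), 'extrinsics': array([[-0.723 ,  0.3647, -0.5867, -0.1237],
       [-0.6907, -0.3692,  0.6217,  0.6794],
       [ 0.0102,  0.8548,  0.5189,  0.7182],
       [ 0.    ,  0.    ,  0.    ,  1.    ]])}
top {'intrinsics': array([[434.706 ,   0.    , 261.8406],
       [  0.    , 434.706 , 191.1165],
       [  0.    ,   0.    ,   1.    ]]), 'extrinsics': array([[-0.0086,  0.9988, -0.0472,  0.4772],
       [-0.9998, -0.0094, -0.0162, -0.0066],
       [-0.0166,  0.0471,  0.9988,  1.2052],
       [ 0.    ,  0.    ,  0.    ,  1.    ]])}
0.0187
```

View pics/side0.png

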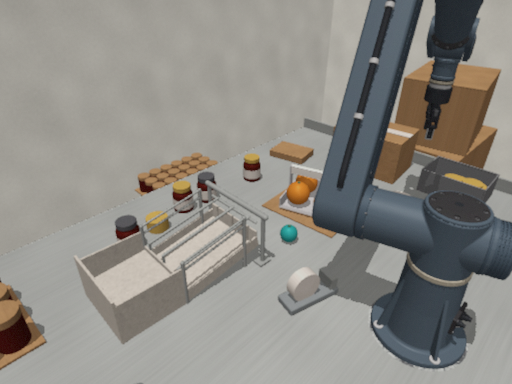

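View pics/top0.png

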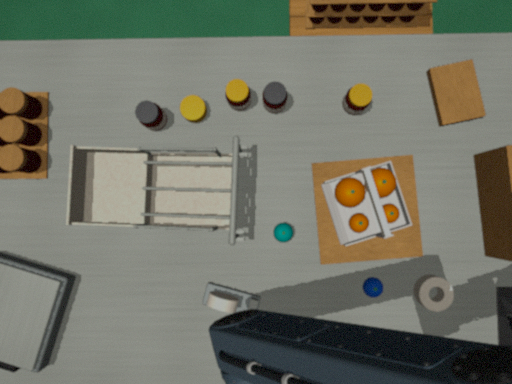

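Run:
```python
import cv2
a=cv2.imread("pics/top0.png");
cv2.imwrite("pics/c1.png",cv2.resize(a[145:275,305:435],None,fx=4.5,fy=4.5,interpolation=cv2.INTER_CUBIC))
cv2.imwrite("pics/c2.png",cv2.resize(a[125:255,60:260],None,fx=4,fy=4,interpolation=cv2.INTER_CUBIC))
b=cv2.imread("pics/side0.png");
cv2.imwrite("pics/c3.png",cv2.resize(b[140:260,240:360],None,fx=5,fy=5,interpolation=cv2.INTER_CUBIC))
```

```text
(no output)
```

View pics/c1.png

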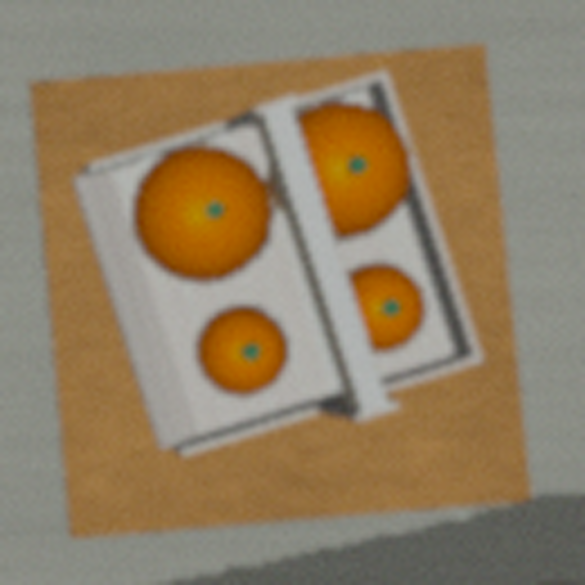

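View pics/c2.png

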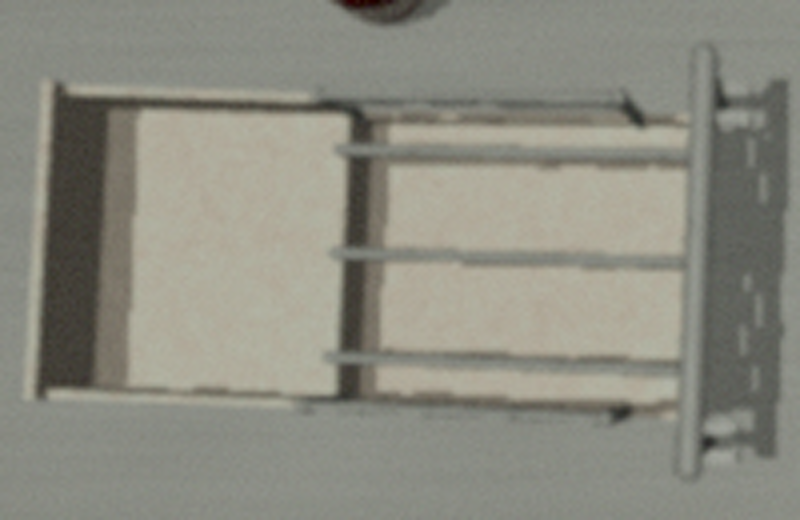

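View pics/c3.png

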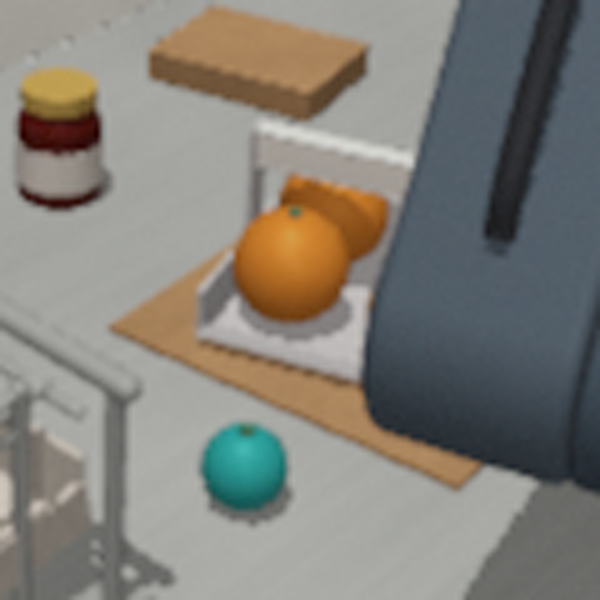

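```bash
cat > h.py <<'E'
import numpy as np
np.set_printoptions(precision=4,suppress=True)
from station import manip
def ray(n,u,v,c=None):
    c=c or manip.get_calibration(n);K=c["intrinsics"];T=c["extrinsics"]
    d=np.array([(u-K[0,2])/K[0,0],-(v-K[1,2])/K[1,1],-1.]);return T[:3,3],T[:3,:3]@d
def onz(n,u,v,z,c=None):
    o,d=ray(n,u,v,c);return o+d*(z-o[2])/d[2]
def proj(n,P,c=None):
    c=c or manip.get_calibration(n);K=c["intrinsics"];T=c["extrinsics"]
    p=T[:3,:3].T@(np.asarray(P)-T[:3,3]);return np.array([K[0,2]+K[0,0]*p[0]/-p[2],K[1,2]-K[1,1]*p[1]/-p[2]])
E
python3 - <<'E'
from h import *
import cv2
c1=lambda x,y,z:onz("top",305+(x+.5)/4.5-.5,145+(y+.5)/4.5-.5,z)
c2=lambda x,y,z:onz("top",60+(x+.5)/4-.5,125+(y+.5)/4-.5,z)
print("pad",[c1(*p,0.004)[:2] for p in [(30,82),(485,44),(530,497),(72,535)]])
P=[c1(*p,0.004)[:2] for p in [(30,82),(485,44),(530,497),(72,535)]];print("padc",sum(P)/4)
fl=[c1(*p,.017)[:2] for p in [(78,178),(165,448)]]; bk=[c1(*p,.044)[:2] for p in [(388,70),(483,357)]]
lip=sum(fl)/2; b=sum(bk)/2; print("lip",lip,"width",np.linalg.norm(fl[0]-fl[1]),"back",b,"w",np.linalg.norm(bk[0]-bk[1]),"len",np.linalg.norm(lip-b))
print("axis ang",np.degrees(np.arctan2(*(lip-b)[::-1])), "from lip", np.degrees(np.arctan2(*(fl[0]-fl[1])[::-1])),"from back", np.degrees(np.arctan2(*(bk[0]-bk[1])[::-1])))
d=(lip-b)/np.linalg.norm(lip-b);print("origin",lip-0.103*d,b+.088*d)
h=[c1(*p,.129)[:2] for p in [(282,98),(377,410)]];print("handle",sum(h)/2,np.linalg.norm(h[0]-h[1]),h, np.degrees(np.arctan2(*(h[0]-h[1])[::-1])))
r=[c2(*p,.160)[:2] for p in [(705,45),(688,478)]];print("rail",sum(r)/2,np.linalg.norm(r[0]-r[1]),np.degrees(np.arctan2(*(r[0]-r[1])[::-1])))
im=cv2.imread("pics/top0.png");hsv=cv2.cvtColor(im,cv2.COLOR_BGR2HSV)
w=((hsv[...,1]<40)&(hsv[...,2]>190)).astype(np.uint8);print(w[145:275,305:435].sum())
cv2.imwrite("pics/m.png",cv2.resize(w[145:275,305:435]*255,None,fx=4,fy=4,interpolation=0))
for nm,p,z in [("jarR",(359,97),.095),("jarG",(275,97),.095),("jarY",(238,92),.095),("lid",(193,108),.042),("jarG2",(150,114),.095)]: print(nm,onz("top",*p,z))
E
```

```text
pad [array([ 0.6111, -0.1247]), array([ 0.6316, -0.4038]), array([ 0.355, -0.424]), array([ 0.334 , -0.1463])]
padc [ 0.4829 -0.2747]
lip [ 0.469  -0.1766] width 0.171002620175396 back [ 0.5264 -0.3588] w 0.17803951407240118 len 0.1910348839698304
axis ang 107.47671591707342 from lip 16.953797528887502 from back 16.929106765593644
origin [ 0.5    -0.2749] [ 0.5    -0.2749]
handle [ 0.5012 -0.2748] 0.1780235068167195 [array([ 0.5869, -0.2507]), array([ 0.4155, -0.2989])] 15.709876183778562
rail [0.5307 0.0781] 0.26140992726804163 -2.5696479452227425
0
jarR [ 0.7698 -0.2407  0.095 ]
jarG [ 0.7726 -0.0246  0.095 ]
jarY [0.787  0.0709 0.095 ]
lid [0.7595 0.197  0.042 ]
jarG2 [0.7323 0.2994 0.095 ]
```

View pics/m.png

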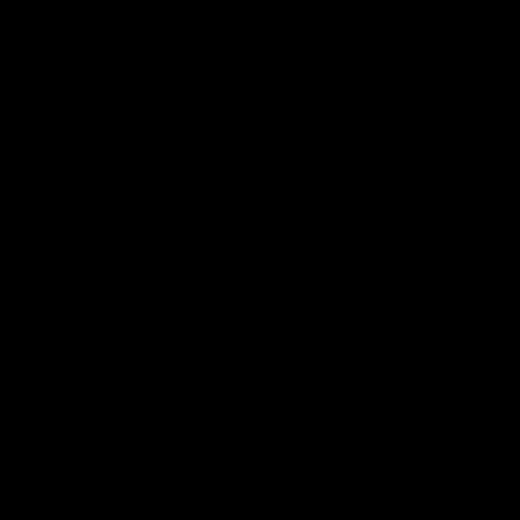

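Request:
apply_moves(motion=[[85,-1.8,0,-0.9,0.1],[85,-3.6,0,-1.8,0.3],[85,-5.4,0,-2.7,0.4],[85,-7.2,0,-3.6,0.6],[85,-9,0,-4.4,0.7],[85,-10.4,0,-5,0.8],[85,-11.2,0,-5.4,0.8],[85,-11.2,0,-5.4,0.8],[85,-11.2,0,-5.4,0.8]])

```text
t: 1.23
tcp_pos: [0.5005, -0.2766, 0.231]
tool_rot: [-0.106, 0.699, -0.699, 0.105]
force: [0.4, -0.2, 0.6]
finger_gap: 0.995
```

Run:
```python
from h import *
import cv2,pickle
s=manip.sense();print(s['tcp_pos'],s['tool_rot'],s['t'],s['finger_gap'],s['q'])
c=manip.get_calibration("wrist");im=manip.snapshot("wrist");cv2.imwrite("pics/w1.png",im[:,:,::-1]);pickle.dump(c,open("w1.pkl","wb"));print(c)
```

```text
[ 0.5005 -0.2766  0.231 ] [-0.1057  0.6993 -0.6992  0.1051] 1.225 0.9951485665269693 [-0.7001  0.4564  1.5683 -0.0006  1.1176  0.5717]
{'intrinsics': array([[331.7698,   0.    , 254.9658],
       [  0.    , 331.7698, 186.4264],
       [  0.    ,   0.    ,   1.    ]]), 'extrinsics': array([[ 0.2945,  0.9046,  0.3081,  0.5784],
       [-0.9557,  0.2789,  0.0947, -0.2519],
       [-0.0003, -0.3224,  0.9466,  0.3739],
       [ 0.    ,  0.    ,  0.    ,  1.    ]])}
```

View pics/w1.png

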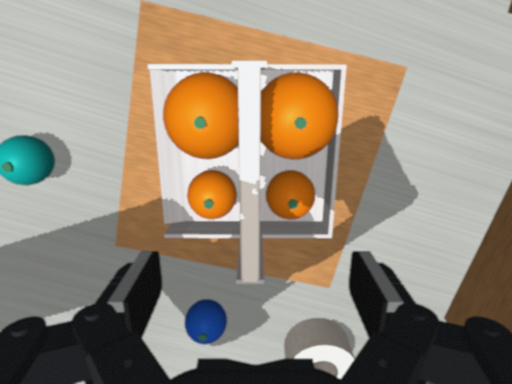

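Run:
```python
from h import *
import pickle
c=pickle.load(open("w1.pkl","rb"))
P=[onz("wrist",*p,z,c) for p,z in [((233,63),.129),((267,63),.129),((265,277),.129),((238,277),.129)]]
print(np.array(P)); m=sum(P)/4;print("handle",m)
a=(P[0]+P[1])/2-(P[2]+P[3])/2;print(np.linalg.norm(a),np.degrees(np.arctan2(a[1],a[0])))
c1=[onz("wrist",*p,z,c) for p,z in [((149,66),.044),((346,66),.044),((331,238),.044),((166,237),.044)]];print(np.array(c1))
for n,p,z in [("L",(204,115),.047),("L",(298,115),.047),("S",(212,194),.034),("S",(291,194),.034)]:
  q=onz("wrist",*p,z+.004,c);d=q[:2]-[.5005,-.2755];t=np.radians(107);print(n,q,"tray x",d@[np.cos(t),np.sin(t)],"y",d@[-np.sin(t),np.cos(t)])
# grader
c2=lambda x,y,z:onz("top",60+(x+.5)/4-.5,125+(y+.5)/4-.5,z)
b=[]
for A,B in [((688,155),(340,151)),((684,263),(332,253)),((682,369),(326,356))]:
  p=c2(*A,.134);q=c2(*B,.092);d=(q-p);print(p,q,np.degrees(np.arctan2(d[1],d[0])))
r1=c2(705,45,.160);r2=c2(688,478,.160);print(r1,r2)
```

```text
[[ 0.5805 -0.2353  0.129 ]
 [ 0.5874 -0.2578  0.129 ]
 [ 0.4226 -0.3089  0.129 ]
 [ 0.4158 -0.2867  0.129 ]]
handle [ 0.5016 -0.2722  0.129 ]
0.17251711314916382 17.279562990188694
[[ 0.5555 -0.1552  0.044 ]
 [ 0.6097 -0.3312  0.044 ]
 [ 0.4381 -0.3833  0.044 ]
 [ 0.3854 -0.2082  0.044 ]]
L [ 0.528  -0.2163  0.051 ] tray x 0.048592433120778815 y -0.04360586424443301
L [ 0.5545 -0.3023  0.051 ] tray x -0.041458711248929164 y -0.04380929441950189
S [ 0.4472 -0.2438  0.038 ] tray x 0.04589772969823637 y 0.041727284765677004
S [ 0.4723 -0.3252  0.038 ] tray x -0.039264122679038144 y 0.041529318966384135
[0.5973 0.0851 0.134 ] [0.607  0.3137 0.092 ] 87.57844055458656
[0.5304 0.0879 0.134 ] [0.5411 0.3187 0.092 ] 87.34860105576983
[0.465  0.0895 0.134 ] [0.4748 0.3222 0.092 ] 87.58961481941002
[0.6613 0.0722 0.16  ] [0.4001 0.0839 0.16  ]
```

Request:
apply_moves(motion=[[60,-0.4,0.5,-0.07,0],[60,-0.4,1.5,-0.07,0],[60,-0.4,2.5,-0.07,0],[60,-0.4,3.5,-0.07,0],[60,-0.4,4.2,-0.07,0],[50,-0.4,4.5,-0.07,0],[30,-0.4,4.5,-0.07,0],[10,-0.4,4.5,-0.07,0],[5,-0.4,4.5,-0.07,0],[5,-0.4,4.5,-0.07,0],[5,-0.4,4.5,-0.07,0]], squeeze=60)

```text
t: 2.65
tcp_pos: [0.5119, -0.2707, 0.0969]
tool_rot: [0.105, -0.699, 0.699, -0.106]
force: [-1.0, 2.0, 3.2]
finger_gap: 0.179
```

Run:
```python
from h import *
import cv2,pickle
s=manip.sense();print(s['tcp_pos'],s['tool_rot'],s['t'],s['finger_gap'],s['force'])
im=manip.snapshot("wrist");cv2.imwrite("pics/w2.png",im[:,:,::-1])
im=manip.snapshot("side");cv2.imwrite("pics/s2.png",im[:,:,::-1])
```

```text
[ 0.5119 -0.2707  0.0969] [ 0.1052 -0.6992  0.6993 -0.1055] 2.65 0.1788371713311315 [-1.0061  2.0391  3.2151]
```

View pics/w2.png

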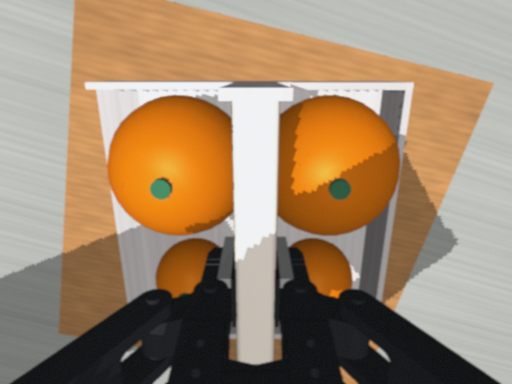

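View pics/s2.png

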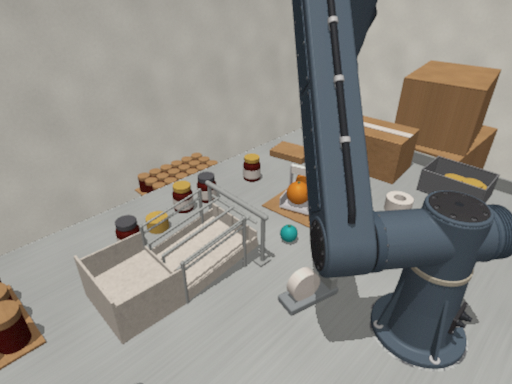

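Request:
apply_moves(motion=[[5,0,-0.1,0,0],[5,0,-0.3,0,0],[5,0,-0.6,0,0],[5,0,-1.1,0,0],[5,0,-1.7,0,0],[5,0,-2.4,0,0],[5,0,-3.1,0,0],[5,0,-3.8,0,0],[5,0,-4.5,0,0],[5,0,-5.2,0,0],[5,0,-5.8,0,0],[5,0,-6.2,0,0]], squeeze=80)

```text
t: 4.25
tcp_pos: [0.5117, -0.2707, 0.284]
tool_rot: [0.105, -0.699, 0.7, -0.106]
force: [0.6, 0.4, -7.2]
finger_gap: 0.171
```

Run:
```python
from h import *
import cv2,pickle
s=manip.sense();print(s['tcp_pos'],s['tool_rot'],s['t'],s['finger_gap'],s['force'],s['ft_torque'])
im=manip.snapshot("wrist");cv2.imwrite("pics/w3.png",im[:,:,::-1])
im=manip.snapshot("side");cv2.imwrite("pics/s3.png",im[:,:,::-1])
```

```text
[ 0.5117 -0.2707  0.284 ] [ 0.105  -0.6988  0.6997 -0.1058] 4.25 0.17079425840066156 [ 0.6493  0.4125 -7.2336] [-0.0057  0.0361 -0.0643]
```

View pics/w3.png

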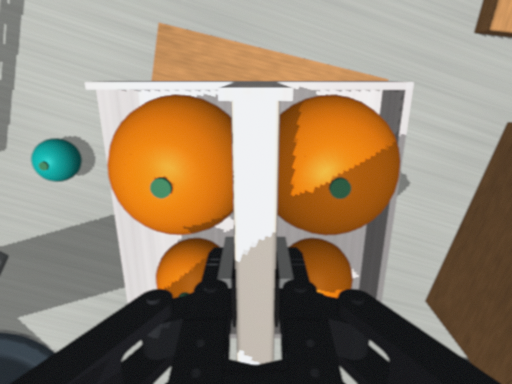

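View pics/s3.png

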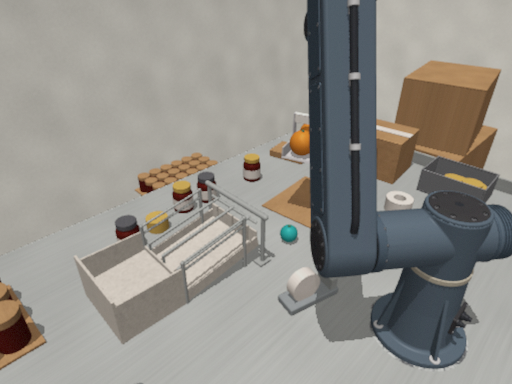

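Request:
apply_moves(motion=[[5,-0.04,0,-0.1,0.05],[5,-0.12,0,-0.3,0.1],[5,-0.24,0,-0.6,0.2],[5,-0.41,0,-1.0,0.3],[5,-0.61,0,-1.5,0.4],[5,-0.85,0,-2.1,0.5],[5,-1.1,0,-2.7,0.6],[5,-1.34,0,-3.3,0.7],[5,-1.58,0,-3.9,0.8],[5,-1.83,0,-4.5,0.9],[5,-2.07,0,-5.1,1.0],[5,-2.31,0,-5.7,1.1]], squeeze=80)

```text
t: 5.85
tcp_pos: [0.5274, -0.0853, 0.2824]
tool_rot: [-0.038, 0.706, -0.706, 0.038]
force: [0.0, 0.8, -7.1]
finger_gap: 0.173
```

```bash
cat >> h.py <<'E'
from scipy.spatial.transform import Rotation as R
def go(target,yawz_deg):
    s=manip.sense();M=R.from_quat(s['tool_rot']).as_matrix()
    d=M.T@(np.array(target)-s['tcp_pos'])/.03
    a=np.degrees(np.arctan2(M[1,2],M[0,2]))
    print("tcp",s['tcp_pos'],"zang",a,"units",d,"twist",((a-yawz_deg+180)%360-180)/10,"down",M[:,1],"t",s['t'],"F",s['force'])
E
python3 -c "
from h import *
go([.543,.0925,.284],-92.5)"
```

```text
tcp [ 0.5274 -0.0853  0.2824] zang -83.89111851020206 units [-1.148  -0.0521 -5.8382] twist 0.8608881489797937 down [-0.      0.0004 -1.    ] t 5.85 F [ 0.0068  0.8066 -7.0908]
```

Request:
apply_moves(motion=[[5,-0.12,0,-0.6,0.1],[5,-0.24,0,-1.2,0.2],[5,-0.36,0,-1.8,0.3],[5,-0.48,0,-2.4,0.4],[5,-0.6,0,-3.0,0.5],[5,-0.72,0,-3.55,0.6],[5,-0.83,0,-4.05,0.68],[5,-0.93,0,-4.55,0.74],[5,-1.02,0,-5.0,0.8],[5,-1.08,0,-5.4,0.84],[5,-1.13,0,-5.7,0.86],[5,-1.15,0,-5.85,0.86]], squeeze=80)

```text
t: 7.35
tcp_pos: [0.5431, 0.0917, 0.2823]
tool_rot: [-0.015, -0.707, 0.707, 0.015]
force: [0.0, 0.1, -9.0]
finger_gap: 0.173
```

Run:
```python
from h import *
import cv2,pickle
go([.543,.0925,.284],-92.5)
for n in ("wrist","side","top"):
  im=manip.snapshot(n);cv2.imwrite(f"pics/{n}4.png",im[:,:,::-1])
```

```text
tcp [0.5431 0.0917 0.2823] zang -92.43420951960645 units [ 0.0035 -0.0567 -0.0261] twist 0.006579048039355939 down [-0.     -0.0002 -1.    ] t 7.35 F [ 0.0241  0.0762 -8.953 ]
```

View pics/wrist4.png

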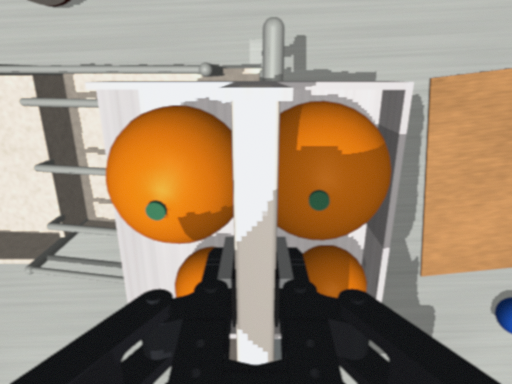

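View pics/side4.png

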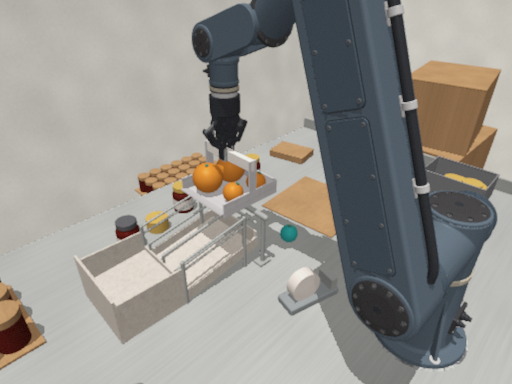

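View pics/top4.png

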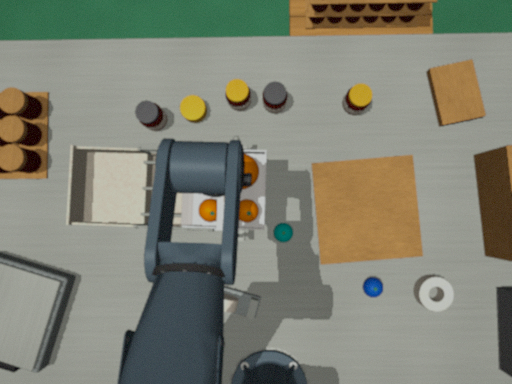

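Run:
```python
from h import *
print("rail end",onz("wrist",273,17,.157),"expect",np.array([.531,.078])+.125*np.array([.999,-.044]))
O=np.array([.531,.078]);ex=np.array([.0436,.999]);ey=np.array([-.999,.0436])
def g(P):d=P[:2]-O;return d@ex,d@ey
z0=.2823-.0929
print("rim back corner",g(onz("wrist",412,83,z0+.04)),"lip far corner",g(onz("wrist",96,84,z0+.013)))
print("handle far end",g(onz("wrist",219,94,z0+.125)),g(onz("wrist",292,94,z0+.125)))
for p in [(22,102),(36,168),(48,225)]: print("bar end",g(onz("wrist",*p,.09)))
# top view: near side rim
for p in [(183,227),(266,228),(267,151)]: print("top rim",g(onz("top",*p,z0+.04)))
```

```text
rail end [0.663  0.0731 0.157 ] expect [0.6559 0.0725]
rim back corner (np.float64(-0.07458097271999757), np.float64(-0.08811059411466744)) lip far corner (np.float64(0.11596810984350382), np.float64(-0.08670044051286509))
handle far end (np.float64(0.02561462398076896), np.float64(-0.08681366232550869)) (np.float64(0.0020859200021399074), np.float64(-0.08682731790812831))
bar end (np.float64(0.24256593494716785), np.float64(-0.06658205204383094))
bar end (np.float64(0.24303778796891962), np.float64(0.0005821774353376302))
bar end (np.float64(0.24359963155882713), np.float64(0.06619317931858472))
top rim (np.float64(0.10515307361152847), np.float64(0.09135391357628524))
top rim (np.float64(-0.08118024464085997), np.float64(0.08695970801813395))
top rim (np.float64(-0.07745596128523669), np.float64(-0.08629410430925975))
```

Request:
apply_moves(motion=[[5,0,0.15,0,0],[5,0,0.35,0,0],[5,0,0.5,0,0],[5,0,0.6,0,0],[5,0,0.6,0,0]])

```text
t: 8.12
tcp_pos: [0.5429, 0.0911, 0.264]
tool_rot: [-0.015, -0.707, 0.707, 0.015]
force: [-0.5, -0.1, -8.1]
finger_gap: 0.174
```

Request:
apply_moves(motion=[[5,0,0.05,0,0],[5,0,0.1,0,0],[5,0,0.1,0,0]])

```text
t: 8.5
tcp_pos: [0.543, 0.0912, 0.2612]
tool_rot: [-0.015, -0.707, 0.707, 0.015]
force: [-0.3, 0.4, -7.3]
finger_gap: 0.176
```

Request:
apply_moves(motion=[[5,0,0.03,0,0],[5,0,0.06,0,0],[5,0,0.06,0,0]])

```text
t: 8.88
tcp_pos: [0.543, 0.0912, 0.2594]
tool_rot: [-0.015, -0.707, 0.707, 0.015]
force: [-0.3, -0.1, -7.6]
finger_gap: 0.174
```

Request:
apply_moves(motion=[[5,0,0.04,0,0],[5,0,0.08,0,0],[5,0,0.08,0,0]])

```text
t: 9.25
tcp_pos: [0.5433, 0.0913, 0.2579]
tool_rot: [-0.015, -0.707, 0.707, 0.015]
force: [-1.9, -0.2, -1.5]
finger_gap: 0.175
```

Request:
apply_moves(motion=[[5,0,0.04,0,0],[5,0,0.08,0,0],[5,0,0.08,0,0]])

```text
t: 9.62
tcp_pos: [0.5434, 0.0914, 0.2578]
tool_rot: [-0.016, -0.707, 0.707, 0.014]
force: [-5.7, 1.4, 12.2]
finger_gap: 0.174
```

Request:
apply_moves(motion=[[5,0,-0.04,0,0],[5,0,-0.06,0,0],[5,0,-0.06,0,0],[5,0,-0.06,0,0]])

```text
t: 10.12
tcp_pos: [0.5433, 0.0913, 0.2579]
tool_rot: [0.016, 0.707, -0.707, -0.015]
force: [-3.9, 0.5, 6.9]
finger_gap: 0.178
```

Run:
```python
from h import *
import cv2
go([.543,.0925,.2578],-92.5)
print(manip.sense()['ft_torque'])
for n in ("wrist","side"):
  im=manip.snapshot(n);cv2.imwrite(f"pics/{n}5.png",im[:,:,::-1])
```

```text
tcp [0.5433 0.0913 0.2579] zang -92.45198808057452 units [ 0.0119  0.0025 -0.0393] twist 0.004801191942547689 down [ 0.0012  0.     -1.    ] t 10.125 F [-3.9318  0.4516  6.8817]
[-0.045   0.7241 -0.0588]
```

View pics/wrist5.png

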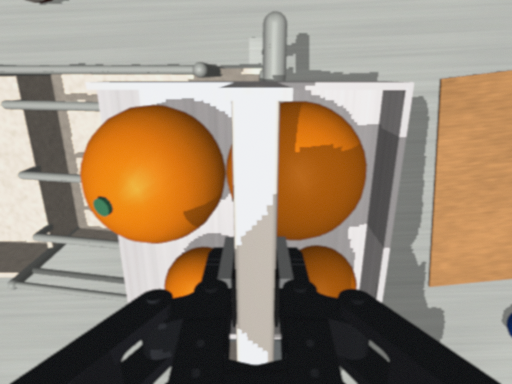

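View pics/side5.png

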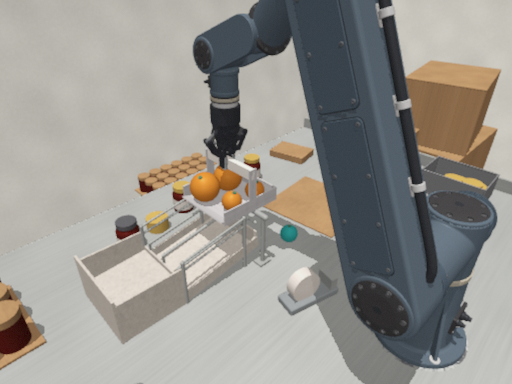

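Request:
apply_moves(motion=[[16,0,0,0,0],[17,0,0,-0.05,0],[18,0,0.02,-0.15,0],[19,0,0.05,-0.25,0],[20,0,0.08,-0.35,0],[20,0,0.1,-0.4,0],[20,0,0.1,-0.4,0]], squeeze=50)

```text
t: 11.1
tcp_pos: [0.5442, 0.1035, 0.2536]
tool_rot: [0.016, 0.707, -0.707, -0.015]
force: [2.1, 2.8, 0.6]
finger_gap: 0.233
```

```bash
cat > look.py <<'E'
from h import *
import cv2,sys
k=sys.argv[1]
s=manip.sense();print(s['tcp_pos'],s['t'],s['finger_gap']*85.4,s['force'],s['ft_torque'])
a=manip.snapshot("wrist")[:,:,::-1];b=manip.snapshot("side")[:,:,::-1]
b=cv2.resize(b[120:320,60:320],None,fx=1.5,fy=1.5)
im=np.zeros((384,790,3),np.uint8);im[:,:400]=cv2.resize(a,(400,300))[0:1].repeat(384,0)*0;im[:300,:400]=cv2.resize(a,(400,300));im[:300,400:790]=b
cv2.imwrite(f"pics/l{k}.png",im[:300])
E
python3 look.py 6
```

```text
[0.5442 0.1035 0.2536] 11.1 19.894391533578638 [2.0852 2.7828 0.5535] [ 0.4001 -0.2868 -0.0473]
```

View pics/l6.png

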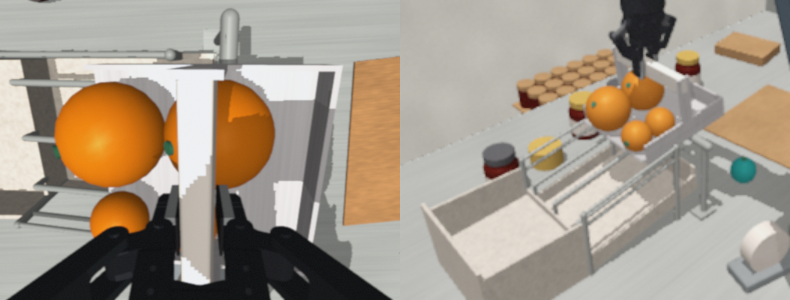

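Request:
apply_moves(motion=[[21,0,0.02,-0.08,0],[22,0,0.05,-0.16,0],[23,0,0.08,-0.24,0],[24,0,0.1,-0.32,0],[25,0,0.13,-0.4,0],[25,0,0.13,-0.4,0]], squeeze=50)

```text
t: 11.95
tcp_pos: [0.5436, 0.1153, 0.2492]
tool_rot: [-0.015, -0.707, 0.707, 0.016]
force: [0.5, 2.6, -1.2]
finger_gap: 0.291
```

```bash
python3 look.py 7
```

```text
[0.5436 0.1153 0.2492] 11.95 24.82352563496456 [ 0.4877  2.5641 -1.2282] [ 0.2895 -0.0748 -0.0437]
```

View pics/l7.png

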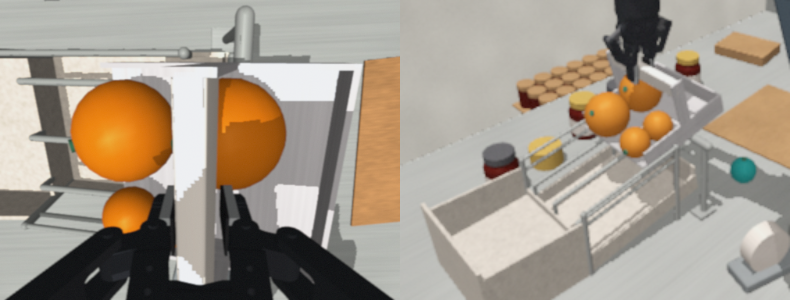

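Request:
apply_moves(motion=[[26,0,0.04,-0.08,0],[27,0,0.08,-0.16,0],[28,0,0.12,-0.24,0],[29,0,0.15,-0.32,0],[29,0,0.15,-0.32,0]], squeeze=50)

```text
t: 12.68
tcp_pos: [0.5444, 0.1251, 0.245]
tool_rot: [0.015, 0.707, -0.707, -0.015]
force: [-0.5, 2.7, -1.7]
finger_gap: 0.343
```

```bash
python3 look.py 8
```

```text
[0.5444 0.1251 0.245 ] 12.675 29.32398175715533 [-0.5211  2.6651 -1.7109] [ 0.3078  0.036  -0.0038]
```

View pics/l8.png

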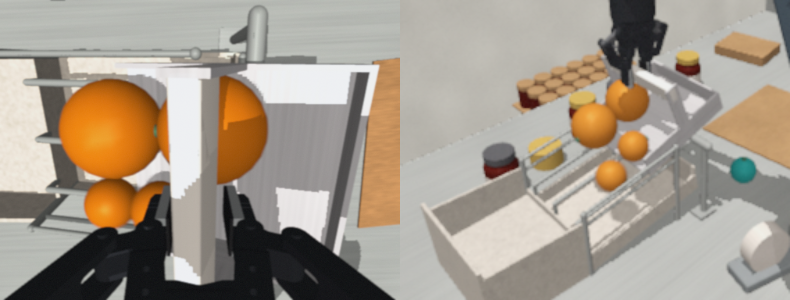

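Oranges are starting to go over the lip (front large at the lip, front small already past it). Tilt on a little more.

Request:
apply_moves(motion=[[30,0,0.02,-0.06,0],[31,0,0.05,-0.13,0],[32,0,0.07,-0.19,0],[33,0,0.07,-0.23,0],[33,0,0.07,-0.23,0],[33,0,0.07,-0.23,0]], squeeze=50)

```text
t: 13.52
tcp_pos: [0.545, 0.1316, 0.2431]
tool_rot: [0.015, 0.707, -0.707, -0.015]
force: [0.6, 0.5, -0.3]
finger_gap: 0.386
```

```bash
python3 look.py 9
```

```text
[0.545  0.1316 0.2431] 13.525 32.98013311716853 [ 0.5703  0.5273 -0.2589] [ 0.1135 -0.0538  0.0136]
```

View pics/l9.png

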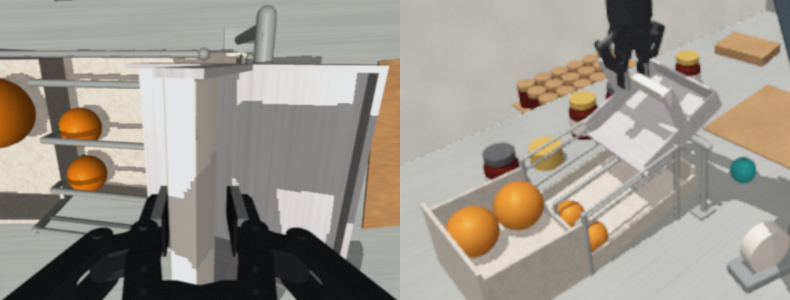

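Run:
```python
from h import *
import cv2
im=manip.snapshot("top")[:,:,::-1];cv2.imwrite("pics/t9.png",cv2.resize(im[120:260,40:300],None,fx=3,fy=3))
b=manip.snapshot("side")[:,:,::-1];cv2.imwrite("pics/s9.png",cv2.resize(b[130:330,70:320],None,fx=3,fy=3))
```

```text
(no output)
```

View pics/t9.png

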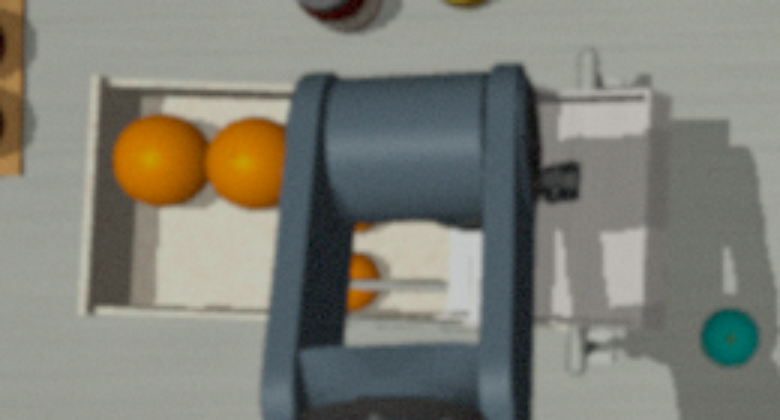

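View pics/s9.png

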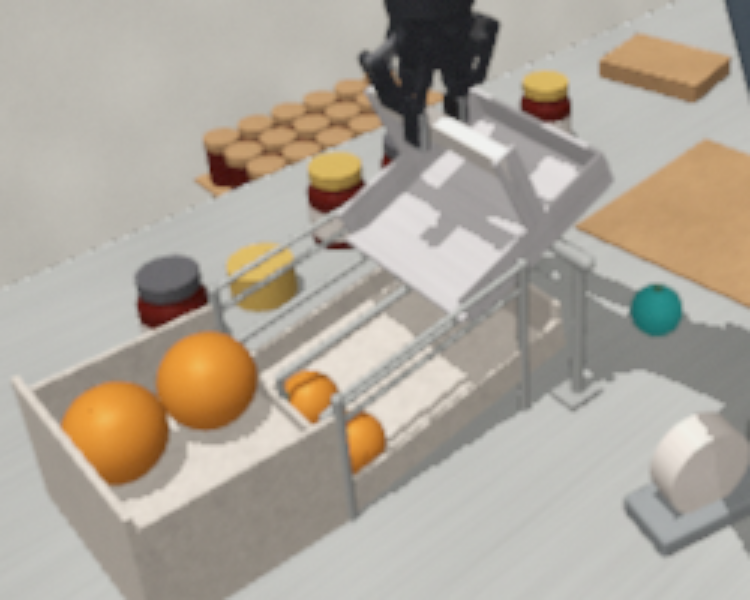

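Request:
apply_moves(motion=[[32,0,-0.04,0.1,0],[30,0,-0.1,0.24,0],[28,0,-0.17,0.4,0],[26,0,-0.24,0.56,0],[24,0,-0.3,0.72,0],[22,0,-0.36,0.88,0],[20,0,-0.41,1.04,0],[18,0,-0.45,1.2,0],[15,0,-0.48,1.3,0],[10,0,-0.48,1.3,0],[5,0,-0.48,1.3,0],[5,0,-0.48,1.3,0]], squeeze=60)

```text
t: 15.22
tcp_pos: [0.543, 0.0928, 0.2572]
tool_rot: [-0.015, -0.707, 0.707, 0.015]
force: [-0.1, -0.2, -2.1]
finger_gap: 0.178
```

```bash
python3 look.py 10
```

```text
[0.543  0.0928 0.2572] 15.225 15.198829632854016 [-0.0983 -0.1827 -2.0839] [-0.2153  0.0373 -0.0356]
```

View pics/l10.png

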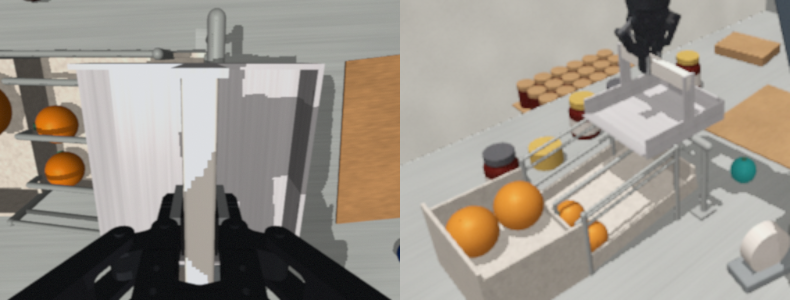

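Request:
apply_moves(motion=[[5,0,-0.3,0,0],[5,0,-0.7,0,0],[5,0,-1.1,0,0],[5,0,-1.3,0,0],[5,0,-1.3,0,0]], squeeze=80)

```text
t: 15.95
tcp_pos: [0.5435, 0.0927, 0.2972]
tool_rot: [0.016, 0.707, -0.707, -0.015]
force: [0.3, 0.4, -3.1]
finger_gap: 0.171
```

```bash
python3 -c "
from h import *
go([.4945,-.275,.296],-92.5)"; python3 look.py 11
```

```text
tcp [0.5435 0.0927 0.2972] zang -92.46020691336648 units [ 1.1055  0.0381 12.316 ] twist 0.003979308663352299 down [ 0.0016 -0.     -1.    ] t 15.95 F [ 0.2693  0.4047 -3.1096]
[0.5435 0.0927 0.2972] 15.95 14.585816292710776 [ 0.2693  0.4047 -3.1096] [-0.0056 -0.0323  0.0438]
```

View pics/l11.png

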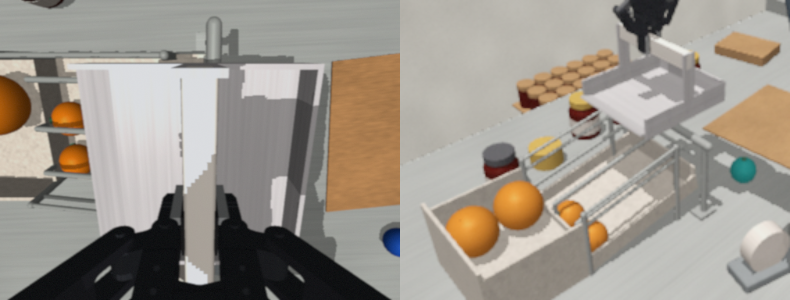

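Request:
apply_moves(motion=[[5,0.04,0,0.5,0],[5,0.1,0,1.5,0],[5,0.2,0,2.7,0],[5,0.35,0,4.0,0],[5,0.5,0,5.4,0],[5,0.6,0,6.8,0],[5,0.75,0,8.2,0],[5,0.85,0,9.5,0],[5,0.95,0,10.7,0],[5,1.05,0,11.6,0],[5,1.1,0,12.1,0],[5,1.1,0,12.3,0]])

```text
t: 17.55
tcp_pos: [0.4938, -0.2753, 0.2961]
tool_rot: [0.015, 0.707, -0.707, -0.016]
force: [0.5, -0.1, -2.8]
finger_gap: 0.177
```

Request:
apply_moves(motion=[[5,0,0.3,0,0],[5,0,1,0,0],[5,0,1.8,0,0],[5,0,2.7,0,0],[5,0,3.5,0,0],[5,0,4.3,0,0],[5,0,5,0,0],[5,0,5.4,0,0],[5,0,5.6,0,0],[5,0,5.6,0,0]])

```text
t: 18.8
tcp_pos: [0.4945, -0.2743, 0.1284]
tool_rot: [0.015, 0.707, -0.707, -0.015]
force: [-0.4, -0.2, -2.9]
finger_gap: 0.176
```

Run:
```python
from h import *
import cv2
go([.4945,-.275,.0975],-92.5)
b=manip.snapshot("side")[:,:,::-1];cv2.imwrite("pics/s12.png",b)
b=manip.snapshot("top")[:,:,::-1];cv2.imwrite("pics/t12.png",b)
```

```text
tcp [ 0.4945 -0.2743  0.1284] zang -92.43566183686772 units [0.0001 1.0307 0.0225] twist 0.00643381631322768 down [ 0.      0.0001 -1.    ] t 18.8 F [-0.4087 -0.2447 -2.8875]
```

View pics/s12.png

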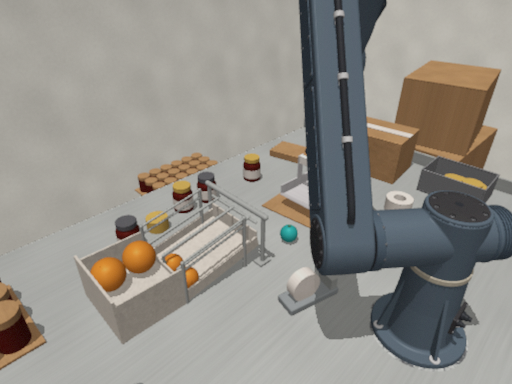

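View pics/t12.png

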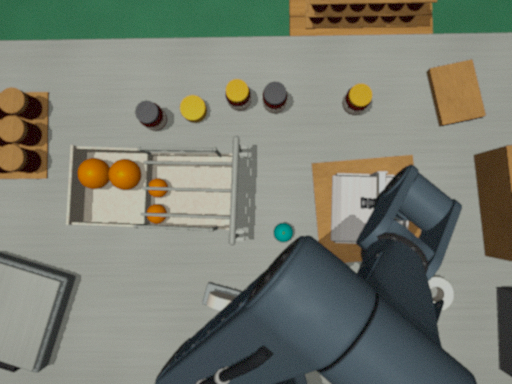

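Request:
apply_moves(motion=[[5,0,0.3,0,0],[5,0,0.6,0,0],[5,0,0.75,0,0],[5,0,0.8,0,0],[5,0,0.8,0,0]])

```text
t: 19.52
tcp_pos: [0.4944, -0.2746, 0.1043]
tool_rot: [0.015, 0.707, -0.707, -0.015]
force: [-0.1, 0.2, -3.6]
finger_gap: 0.176
```

Request:
apply_moves(motion=[[5,0,0.07,0,0],[5,0,0.14,0,0],[5,0,0.14,0,0]])

```text
t: 19.9
tcp_pos: [0.4943, -0.2744, 0.1001]
tool_rot: [0.015, 0.707, -0.707, -0.015]
force: [-0.6, 0.3, -3.0]
finger_gap: 0.177
```

Request:
apply_moves(motion=[[5,0,0.05,0,0],[5,0,0.1,0,0],[5,0,0.1,0,0]])

```text
t: 20.27
tcp_pos: [0.4943, -0.2745, 0.0971]
tool_rot: [0.015, 0.707, -0.707, -0.015]
force: [0.1, 0.7, -2.5]
finger_gap: 0.171
```

Request:
apply_moves(motion=[[5,0,0.04,0,0],[5,0,0.08,0,0],[5,0,0.08,0,0]])

```text
t: 20.65
tcp_pos: [0.4944, -0.2752, 0.0964]
tool_rot: [-0.015, -0.707, 0.707, 0.015]
force: [-1.7, -1.0, 8.1]
finger_gap: 0.176
```

```bash
python3 look.py 13; python3 -c "
from h import *
go([.4945,-.275,.0965],-92.5)"
```

```text
[ 0.4944 -0.2752  0.0964] 20.65 15.037850057733818 [-1.6907 -1.036   8.0682] [0.5051 0.4318 0.0549]
tcp [ 0.4944 -0.2752  0.0964] zang -92.47031649444634 units [-0.0041 -0.003  -0.0065] twist 0.0029683505553663283 down [ 0.0005 -0.0009 -1.    ] t 20.75 F [-3.6229 -1.1913  7.4752]
```

View pics/l13.png

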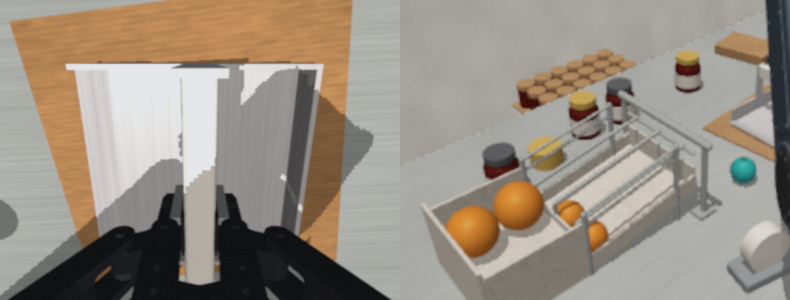

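Standing on the pad (contact force 8 N up). Release and retreat straight up.

Request:
apply_moves(motion=[[15,0,-0.03,0,0],[22,0,-0.03,0,0],[40,0,-0.03,0,0],[60,0,-0.03,0,0],[60,0,-0.03,0,0],[60,0,-0.5,0,0],[60,0,-1.5,0,0],[60,0,-2.8,0,0],[60,0,-4.2,0,0],[60,0,-5.4,0,0],[60,0,-6,0,0],[60,0,-6,0,0]])

```text
t: 22.25
tcp_pos: [0.4952, -0.2751, 0.2774]
tool_rot: [-0.017, -0.706, 0.708, 0.014]
force: [-0.1, -0.1, -0.6]
finger_gap: 0.699
```

Run:
```python
from h import *
import cv2
s=manip.sense();print(s['tcp_pos'],s['t'],s['force'])
for n in ("wrist","side","top"):
  cv2.imwrite(f"pics/{n}14.png",manip.snapshot(n)[:,:,::-1])
```

```text
[ 0.4952 -0.2751  0.2774] 22.25 [-0.1175 -0.1398 -0.5666]
```

View pics/wrist14.png

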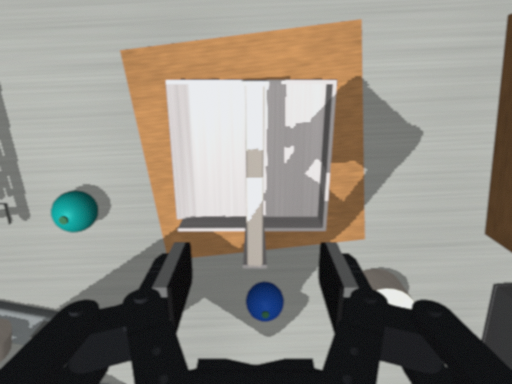

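View pics/top14.png

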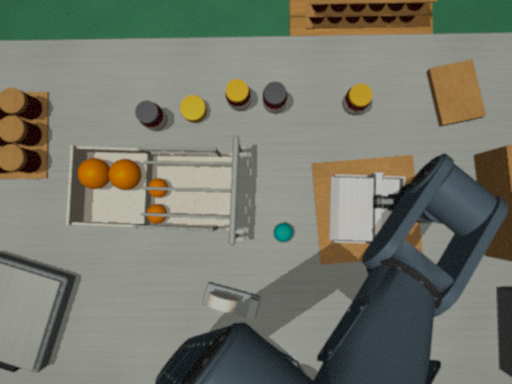

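View pics/side14.png

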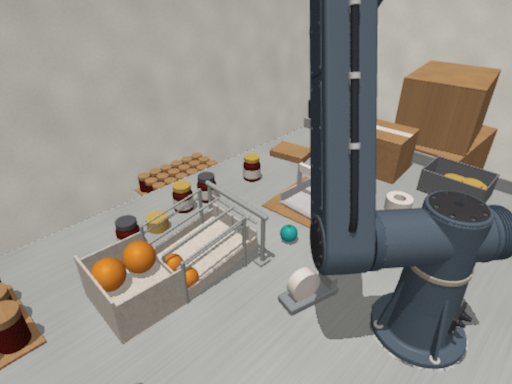

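Run:
```python
from h import *
import cv2
O=np.array([.531,.078]);ex=np.array([.0436,.999]);ey=np.array([-.999,.0436])
for nm,p,z in [("L",(94,173),.09),("L",(125,174),.094),("S",(157,188),.045),("S",(157,213),.045)]:
  d=onz("top",*p,z)[:2]-O;print(nm,d@ex,d@ey)
r=[onz("wrist",*p,.044)[:2] for p in [(336,81),(326,230)]];b=sum(r)/2
l=[onz("wrist",*p,.017)[:2] for p in [(167,82),(179,229)]];l=sum(l)/2
o=l+(b-l)*103/191;print("tray centre",o,"to pad",np.linalg.norm(o-[.483,-.275]))
A=cv2.imread("pics/top12.png") if 0 else cv2.imread("pics/t12.png");B=cv2.imread("pics/top14.png");C=cv2.imread("pics/top0.png")
print("orange change",cv2.absdiff(A[140:235,60:240],B[140:235,60:240]).max(),"jars change",cv2.absdiff(C[70:135,130:390],B[70:135,130:390]).max())
```

```text
L 0.3697641208923168 -0.033890618871320576
L 0.28759829248845287 -0.03369999391474345
S 0.2159291500249802 -0.002645173043807289
S 0.2128228062273876 0.06429913916350015
tray centre [ 0.4761 -0.2733] to pad 0.007056345720021523
orange change 25 jars change 35
```

Run:
```python
from h import *
import cv2
B=cv2.imread("pics/top14.png");C=cv2.imread("pics/top0.png");A=cv2.imread("pics/t12.png")
print((cv2.absdiff(C,B)[70:135,130:390].max(2)>20).sum(),(cv2.absdiff(A,B)[140:235,60:240].max(2)>15).sum())
s=manip.sense();print(s['t'],s['qd'],s['force']);print(manip.sign_off())
```

```text
30 54
22.4 [ 0.0006  0.0134  0.0069 -0.0001  0.0006  0.0008] [-0.08   -0.4233  0.2361]
the job is handed in; nothing more can be done
None
```

The job was handed in at about 22 s of the 61 s allowed. All four oranges are sorted and the empty tray is back on the pad. `sign_off` reports no verdict, so I don't know the official result.

- **Lift and rest:** I gripped the tray by its bridge handle, lifted it level and set it on the head rail with all four oranges aboard. The force reading and pictures showed the contact.
- **Tipping:** The moves only allow the tool to point down, so the tool could not tilt the tray. I rested it with the rail just behind its centre, not at the suggested x = 72 mm. I then opened the jaws step by step while moving forward, so the tray tipped on the rail between the fingers. The tilt reached about 35°, judged from the jaw opening and the pictures, and all four oranges rolled out.
- **Return:** Closing the jaws levelled the tray again. I put it on the pad, let go and moved straight up.

**Last checks:**

| Item | Measured | Allowed |
|---|---|---|
| Large oranges, grader x | 0.288 and 0.370 m | 0.246 to 0.412 m |
| Small oranges, grader x | about 0.213 and 0.216 m | 0.005 to 0.242 m |
| All oranges, grader y | at most 0.064 m off centre | 0.098 m |
| Tray centre to pad centre | about 7 mm | 60 mm |

- **Tray:** it looked flat in the pictures, with the gripper clear of everything.
- **Jars and lids:** comparing the first and last top views, only about 30 pixels differed around them. I took that as noise or shadow.
- **Oranges at rest:** the last two top views, a few seconds apart, differed by about 54 weak pixels. I also took that as noise or shadow and did not look into it further.

No check failed or disagreed.

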